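Rotate the ink stock in the gravity lane

ROBOT

A 7-joint arm with a two-finger parallel gripper is mounted at the origin on the work surface. World frame = base frame: x ahead of the robot, y to its left, z up, the work surface at z = 0. Lengths are in m, angles in degrees, forces in N, time in s.
With the tool pointing down it reaches from about 0.425 to 0.875 m from the base axis. Payload 4.7 kg.
Tool frame: the origin (TCP) lies at the very end of the fingers, on their centre line; the grasp point (between the pads) lies 19 mm behind it (ctrl.tcp_to_grasp is the distance from the TCP to the grasp point, in m); y points along the fingers, x is the direction in which the jaws open and shut, and the axes are right-handed (so a half turn about y gives the same grasp; the last joint's range is limited). The gripper opens to 85 mm and grips with 20 to 120 N. Pads are 22 mm wide; open, the fingers measure 114 mm over their backs; the gripper's body (76 mm by 85 mm) begins 54 mm behind the grasp point. The pads swing forward as they close: fully open they stand 13 mm farther back than shut.
Start: joints at [-66.687, 18.392, -4.016, 83.108, 1.295, 78.541, -3.26], TCP at [0.249, 0.601, 0.231] pointing down, gripper open.
Joint ranges: [-163.93, 163.93], [-17.29, 119.83], [-79.2, 71.16], [3.27, 140.29], [-89.18, 269.18], [5.43, 117.66], [-154.24, 154.24]. Speed limits (degrees/s): [147.25, 147.25, 180, 180, 180, 180, 180].

INTERFACE

Orientations are given as a 3x3 rotation matrix whose columns are the frame's x, y, z axes.
In Python, from workcell import ctrl gives the robot as it stands. The module is installed in compiled form; this text tells all that it offers. Calls block until the motion is done:
- ctrl.move_ptp(position, orientation): joint-space move of the TCP to a pose.
- ctrl.line_to(position, attitude=None, vel=0.15): straight line of the TCP; attitude=None keeps the orientation; vel is the mean speed in m/s.
- ctrl.move_joints(angles): joint-space move.
- ctrl.open() and ctrl.grab(newtons=None): open the fingers fully, or close them until they stop; newtons is the grip in N (None keeps the last).
- ctrl.dwell(seconds).
- ctrl.solve_ik(position, orientation): joint angles nearest the present ones, or None.
- ctrl.state(): the state.
- ctrl.read_camera(name): name is "side" or "top"; returns (picture, depth): 480x640x3 uint8, red, green, blue; 480x640 float32, m along the optical axis (not along the pixel's ray), 0 where there is no reading.
- ctrl.camera_model(name): a dict with "camera_matrix" (3x3 intrinsics, pixels), "rvec" (rotation vector, rad) and "tvec" (3), from world to camera coordinates, as OpenCV has them. Camera axes: x right, y down, z forward; pixel columns grow to the right and rows downward; lengths in m; the calibration is good to about 2 mm. A picture is of the moment at which its call begins. camera_model takes no time and is no camera call.
A pose or a line that the arm cannot do raises ctrl.MotionError and nothing moves.
- ctrl.job_done(): hands the job in, once; it reports no verdict.
The state is a dict: "t": time; "joint_pos": joint angles; "qd": joint speeds; "joint_efforts": joint torques, N m; "eef_pos": TCP position; "orientation": TCP orientation; "wrist_force": force on the tool from outside, world axes, zero at the start; "moment": the same for the moment, N m; "finger_gap": finger opening in m.
Only numpy, scipy, OpenCV 4.12 (cv2) and the standard library are available. Lean on these libraries where they do the work, as an engineer would, in place of code of your own. Each camera call takes 0.05 s, during which the arm holds its last target. There are 200 camera calls.

TASK

Set up the station: take the oldest ink bottle, the one at the low front end of the sloped bottle lane, and stand it upright on the steel tray. Restock the same lane with the matching bottle that stands on the grey mat: stand it in the lane behind the two bottles that remain, so that it ends up third in the row.

Things in the scene. Friction and masses are not known exactly. Their poses are not given: they have to be found in the camera images.
- oldest_mid (a point): Oldest bottle, first in its lane: black cylinder 40 mm across, 48 tall, pale label, white 26 mm collar to 58, white pointed nozzle to 76 mm. Point: on its axis half-way up (38 mm over its underside), z up through the nozzle. 60 to 130 g. Leans 12 degrees down the lane, flat on its floor. Two identical bottles stand behind it, axes 40 mm apart; they slide down to the stop when it is gone.
- fresh_mid (a point): New bottle, same kind and size (40 mm across, 76 tall, nozzle on top; 60 to 130 g). Point: on its axis half-way up (38 mm). It stands upright on a fixed grey mat (220 x 220 x 3 mm) beside a larger black bottle with flat cap (56 mm across, 105 tall) and a low jar (52 across, 45 tall); their axes are 95 mm or more from its own, on any side.
- ink_lane_stop (a point): Bottle lane, fixed, slippery; a like lane with cartons is 110 mm or more aside. Point: centre line, on the floor, at the inner face of the front stop (low end). x level towards the high open rear, y across, z up. Floor rises 12 degrees along x, 185 long, 56 wide; side walls 12 high, stop 30. Bottles slide down: axes at 20, 60, 100, 140 mm along the slope. Third place: middle at x 90, z 58 mm.
- tray_mid (a point): Fixed steel tray, empty: 200 mm (x) by 170 mm (y), rim 10 mm tall, 4 mm wide. Point: centre of its floor, on the upper face, 3 mm above the table; z up.
Things that resemble listed ones, but are neither listed nor needed, are in the scene too. What is shaped like the part that bears fresh_mid but yellow is not meant.

How it is judged (in metres and radians):
At the end, for the whole second after the job is handed in: Old bottle upright (7 degrees) on the tray floor, axis within 85 mm (x) and 70 mm (y) of its centre. New bottle third in the bottle lane: middle 70 to 110 mm along x from the lane point, within 20 mm across, 45 to 72 mm above it, leaning under 20 degrees. Both at rest (20 mm/s) (x of oldest_mid in the frame of tray_mid between -0.085 and 0.085 m and y of oldest_mid in the frame of tray_mid between -0.07 and 0.07 m and z of oldest_mid in the frame of tray_mid between 0.03 and 0.046 m and angle between oldest_mid's own z axis and vertical below 0.12 rad and x of fresh_mid in the frame of ink_lane_stop between 0.07 and 0.11 m and y of fresh_mid in the frame of ink_lane_stop between -0.02 and 0.02 m and z of fresh_mid in the frame of ink_lane_stop between 0.045 and 0.072 m and angle between fresh_mid's own z axis and vertical below 0.35 rad and linear speed of each of oldest, fresh below 0.02 m/s); the robot touches nothing.
It also fails if it takes over 61 s, if anything falls off the work surface, if the arm or the gripper's body presses on something with over 40 N, if the wrist force passes 120 N, or if a joint passes its speed limit or range.

## Working session

There is one attempt and no reset: what is moved stays moved. The work goes in short steps, each a Python script; the robot and the scene stay as the last script left them, time stands still between calls to the robot, and variables do not carry over. Pictures are saved under pics/ and viewed, about 8 in all and at most 12, crops included, and the job is handed in when it is done.

```bash
mkdir -p pics
cat > h.py <<'E'
import numpy as np, cv2
from workcell import ctrl
def cam(n):
    m=ctrl.camera_model(n); R,_=cv2.Rodrigues(np.array(m["rvec"],float)); return np.array(m["camera_matrix"]),R,np.array(m["tvec"],float).ravel()
def cloud(n,d):
    K,R,t=cam(n); v,u=np.mgrid[:480,:640]
    P=np.stack([(u-K[0,2])/K[0,0]*d,(v-K[1,2])/K[1,1]*d,d],-1)
    W=(P-t)@R; W[d<=0]=np.nan; return W
def proj(n,p):
    K,R,t=cam(n); q=K@(R@np.array(p)+t); return q[:2]/q[2]
E
python3 - <<'E'
from h import *
for n in("top","side"):
    p,d=ctrl.read_camera(n); np.savez(f"pics/{n}0.npz",p=p,d=d); cv2.imwrite(f"pics/{n}0.png",p[...,::-1])
    K,R,t=cam(n); print(n,K[0,0],-R.T@t,R[2])
s=ctrl.state(); print(s["t"],s["orientation"],s["finger_gap"],ctrl.tcp_to_grasp)
E
```

```text
top 450.25804788816134 [ 0.56092746 -0.04403088  0.8697974 ] [ 0.02633885 -0.00446331 -0.99964311]
side 485.1118860026562 [ 0.53851633 -0.93672335  0.73913483] [ 0.03851742  0.80726848 -0.58892614]
0.1 [[ 3.82727144e-01 -5.75813369e-04 -9.23861246e-01]
 [ 9.23859708e-01 -1.68927162e-03  3.82727560e-01]
 [-1.78103223e-03 -9.99998407e-01 -1.14559332e-04]] 0.08519559948443085 0.0187
```

View pics/top0.png

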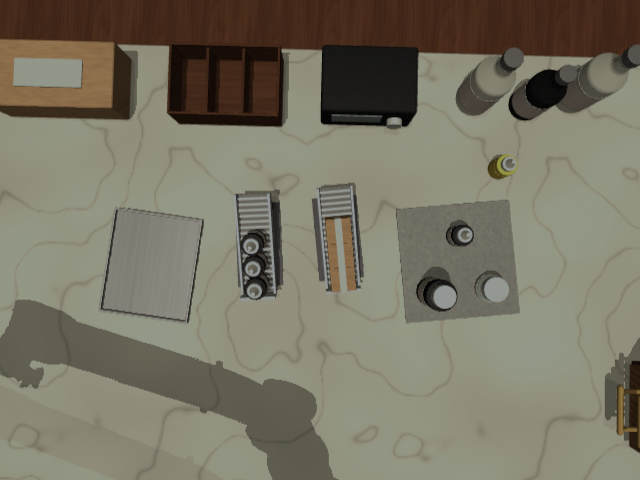

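View pics/side0.png

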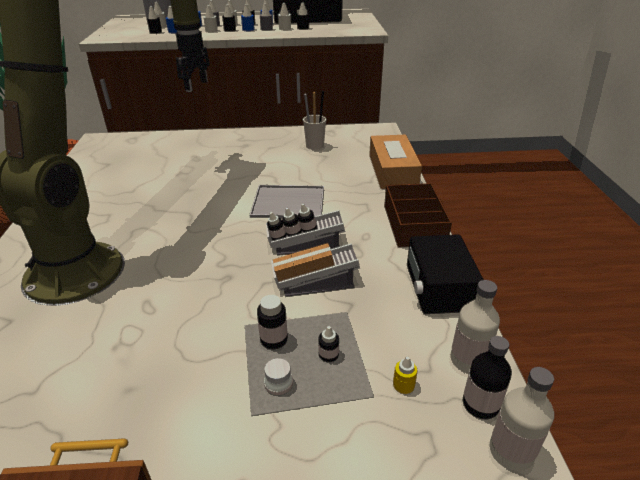

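Top view: tray at (152,265), bottle lane with three black bottles at (256,288)/(255,267)/(254,243), carton lane at (340,240). The mat holds the fresh bottle at (461,235), the big bottle at (440,294) and the jar at (494,288). The yellow bottle at (503,166) is the decoy. Front (low) end of the lane is image-bottom, so the oldest bottle is the one at (256,288). Next I measure these and view an enlarged crop.

```bash
cat > m.py <<'E'
from h import *
def load(n):
    z=np.load(f"pics/{n}0.npz"); return z["p"],cloud(n,z["d"])
T,WT=load("top"); S,WS=load("side")
np.set_printoptions(precision=4,suppress=True)
for (u,v) in [(256,288),(255,267),(254,243),(461,235),(440,294),(494,288),(152,265),(240,296),(275,294),(256,215),(340,240)]: print((u,v),WT[v,u])
# tray
m=(WT[...,2]>-.01)&(WT[...,2]<.025); box=np.zeros_like(m); box[195:335,90:215]=1
g=cv2.cvtColor(T,cv2.COLOR_RGB2HSV)
q=WT[(WT[...,2]>.007)&box.astype(bool)]; r=cv2.minAreaRect(q[:,:2].astype(np.float32)); print("tray",r,len(q), np.nanmedian(WT[250:280,140:165,2]))
# fresh
for n,W in(("top",WT),("side",WS)):
    c=np.array([.565+0*1,0,0]); f=WT[235,461,:2]
    k=(np.hypot(W[...,0]-f[0],W[...,1]-f[1])<.035)&(W[...,2]>.008)&(W[...,2]<.1); P=W[k]
    print(n,"fresh n",len(P),"zmax",P[:,2].max())
    for lo,hi in((.01,.048),(.049,.06),(.062,.085)):
        s=P[(P[:,2]>lo)&(P[:,2]<hi)]
        if len(s): print(lo,len(s),s.mean(0),s.min(0),s.max(0))
# lane floor + walls
k=np.zeros(WT.shape[:2],bool); k[185:302,228:288]=1
P=WT[k&(WT[...,2]>.02)]; print("lane all",P.min(0),P.max(0))
fl=WT[200:228,245:268].reshape(-1,3); print("floor",fl.mean(0),np.linalg.svd(fl-fl.mean(0),full_matrices=False)[2])
a=cv2.resize(T[180:310,225:290],None,fx=6,fy=6*.77)[...,::-1]; b=cv2.resize(T[205:265,430:490],None,fx=5,fy=5)[...,::-1]
b=cv2.resize(b,(390,a.shape[0])); cv2.imwrite("pics/crop.png",np.hstack([a,b])); print(a.shape)
E
python3 m.py
```

```text
(256, 288) [0.4903 0.0689 0.086 ]
(255, 267) [0.5272 0.0698 0.0984]
(254, 243) [0.5681 0.0719 0.1037]
(461, 235) [ 0.5921 -0.2916  0.0666]
(440, 294) [ 0.4899 -0.2449  0.1085]
(494, 288) [ 0.4975 -0.3599  0.0463]
(152, 265) [0.5219 0.2818 0.0021]
(240, 296) [ 0.4664  0.1117 -0.0006]
(275, 294) [0.4757 0.0407 0.0364]
(256, 215) [0.6195 0.0775 0.0527]
(340, 240) [ 0.5774 -0.0751  0.0793]
tray ((0.5214232206344604, 0.28232085704803467), (0.17186221480369568, 0.2003035694360733), 83.30252838134766) 954 0.0034338095860655497
top fresh n 502 zmax 0.08260901777190258
0.01 124 [ 0.59   -0.2852  0.031 ] [ 0.5727 -0.3044  0.0104] [ 0.6121 -0.279   0.0476]
0.049 200 [ 0.5924 -0.2966  0.0522] [ 0.5744 -0.3187  0.049 ] [ 0.6112 -0.2803  0.06  ]
0.062 114 [ 0.5926 -0.2976  0.0682] [ 0.5799 -0.3129  0.062 ] [ 0.6049 -0.2869  0.0826]
side fresh n 572 zmax 0.07817863559477994
0.01 290 [ 0.5904 -0.3166  0.0306] [ 0.572  -0.3233  0.0102] [ 0.6102 -0.296   0.0479]
0.049 151 [ 0.5911 -0.3088  0.0537] [ 0.574 -0.323  0.049] [ 0.6106 -0.2889  0.0599]
0.062 60 [ 0.5919 -0.3053  0.0698] [ 0.5852 -0.3116  0.0621] [ 0.5986 -0.2983  0.0782]
lane all [0.4648 0.0393 0.02  ] [0.6598 0.1155 0.1205]Traceback (most recent call last):
  File "m.py", line 22, in <module>
    fl=WT[200:228,245:268].reshape(-1,3); print("floor",fl.mean(0),np.linalg.svd(fl-fl.mean(0),full_matrices=False)[2])
                                                                   ~~~~~~~~~~~~~^^^^^^^^^^^^^^^^^^^^^^^^^^^^^^^^^^^
    u, s, vh = gufunc(a, signature=signature)
               ~~~~~~^^^^^^^^^^^^^^^^^^^^^^^^
    raise LinAlgError("SVD did not converge")
numpy.linalg.LinAlgError: SVD did not converge
```

```bash
python3 - <<'E'
import re
s=open('m.py').read().split("fl=WT")
tail=s[1].split("\n",1)[1]
new='''fl=WT[197:226,246:268].reshape(-1,3); fl=fl[~np.isnan(fl[:,0])]
A=np.c_[fl[:,:2],np.ones(len(fl))]; w=np.ones(len(fl),bool)
for i in range(5):
    c=np.linalg.lstsq(A[w],fl[w,2],rcond=None)[0]; e=fl[:,2]-A@c; w=abs(e)<2*max(e[w].std(),.001)
n=np.array([-c[0],-c[1],1]);n/=np.linalg.norm(n); print("plane",c,"tilt",np.degrees(np.arccos(n[2])),"dir",np.degrees(np.arctan2(c[1],c[0])),e[w].std())
for nm,W,roi in(("top",WT,(185,302,228,288)),("side",WS,(195,260,255,355))):
    k=np.zeros((480,640),bool); k[roi[0]:roi[1],roi[2]:roi[3]]=1; P=W[k]; P=P[~np.isnan(P[:,0])]
    h=(P-[0,0,c[2]])@n
    wl=P[(h>.006)&(h<.016)&(P[:,0]>.585)&(P[:,1]>.02)&(P[:,1]<.13)]
    print(nm,"walls",cv2.minAreaRect(wl[:,:2].astype(np.float32)),len(wl))
    yy=wl[:,1]-np.median(P[:,1]); L=wl[yy>0];Rr=wl[yy<0]
    for q in(L,Rr):
        if len(q)>5: print(len(q),np.polyfit(q[:,0],q[:,1],1),np.percentile(q[:,1]-np.polyval(np.polyfit(q[:,0],q[:,1],1),q[:,0]),[2,98]))
    st=P[(P[:,0]<.485)&(P[:,2]>.015)&(P[:,1]>.02)&(P[:,1]<.13)]; print("stop x",np.percentile(st[:,0],[0,10,50]),"y",st[:,1].min(),st[:,1].max(),"z",st[:,2].max())
'''
open('m.py','w').write(s[0]+new+tail)
E
python3 m.py|tail -16
```

```text
0.062 114 [ 0.5926 -0.2976  0.0682] [ 0.5799 -0.3129  0.062 ] [ 0.6049 -0.2869  0.0826]
side fresh n 572 zmax 0.07817863559477994
0.01 290 [ 0.5904 -0.3166  0.0306] [ 0.572  -0.3233  0.0102] [ 0.6102 -0.296   0.0479]
0.049 151 [ 0.5911 -0.3088  0.0537] [ 0.574 -0.323  0.049] [ 0.6106 -0.2889  0.0599]
0.062 60 [ 0.5919 -0.3053  0.0698] [ 0.5852 -0.3116  0.0621] [ 0.5986 -0.2983  0.0782]
lane all [0.4648 0.0393 0.02  ] [0.6598 0.1155 0.1205]
plane [ 0.2168  0.0105 -0.0831] tilt 12.244513838572612 dir 2.760325470296043 0.0011362448351958337
top walls ((0.6193628907203674, 0.08175400644540787), (0.07069018483161926, 0.06526006013154984), 2.7991182804107666) 225
120 [ 0.1927 -0.0096] [-0.0272  0.0071]
105 [0.0375 0.0288] [-0.003   0.0119]
stop x [0.4648 0.468  0.4757] y 0.03934603620135062 0.10426002389457406 z 0.10276848800260299
side walls ((0.6196233630180359, 0.07901035249233246), (0.07060585916042328, 0.069099560379982), 4.149093151092529) 139
60 [ 0.1799 -0.0043] [-0.0305  0.0075]
79 [-0.025  0.066] [-0.0077  0.0151]
stop x [0.4646 0.4694 0.4774] y 0.03318060723949202 0.09808558962114539 z 0.09903747258421008
(601, 390, 3)
```

View pics/crop.png

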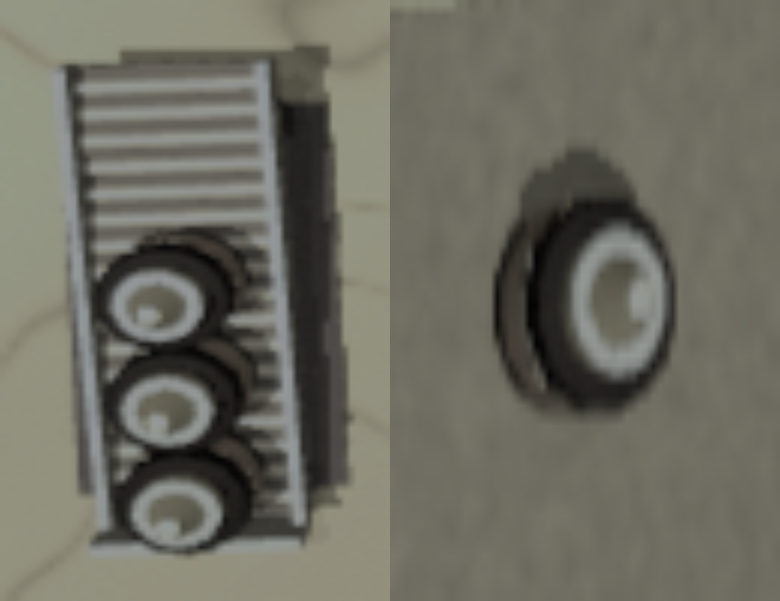

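```bash
cat > m2.py <<'E'
from h import *
np.set_printoptions(precision=4,suppress=True)
c=np.array([0.2168,0.0105,-0.0831]); n=np.array([-c[0],-c[1],1]);n/=np.linalg.norm(n)
K,R,t=cam("top"); C=-R.T@t
def hit(cx,cy,h):
    u,v=225+cx/6,180+cy/4.62; r=R.T@np.linalg.solve(K,[u-.4,v-.4,1]); p0=np.array([0,0,c[2]])+n*h
    return C+r*((p0-C)@n)/(r@n)
W=[hit(x,y,.012) for x,y in((68,68),(103,528),(262,62),(300,520))]
print("walls",*W); mid0=(W[0]+W[2])/2; mid1=(W[1]+W[3])/2; d=mid0-mid1; print("dir",np.degrees(np.arctan2(d[1],d[0])),"width",np.linalg.norm(W[0]-W[2]),np.linalg.norm(W[1]-W[3]))
# stop: centre of the stop's top edge (30 above floor)
S=[hit(x,y,.03) for x,y in((92,547),(305,542))]; print("stop",*S)
B=[hit(x,y,.058)-n*.058 for x,y in((176,510),(165,402),(155,303))]; print("bottle bases",*B, np.linalg.norm(np.diff(B,axis=0),axis=1))
y=np.array([-d[1],d[0]])/np.hypot(*d[:2])
print("across offsets",[(b-mid1)[:2]@y for b in B])
s=np.load("pics/side0.npz"); p=s["p"]; cv2.imwrite("pics/sidecrop.png",cv2.resize(p[170:300,235:375],None,fx=5,fy=4.6)[...,::-1])
E
python3 m2.py
```

```text
walls [0.654  0.1113 0.0721] [0.4741 0.1025 0.033 ] [0.6578 0.054  0.0723] [0.4788 0.0418 0.0334]
dir 3.334181368954145 width 0.05741602095179924 0.06086501413477716
stop [0.4683 0.1026 0.0502] [0.4719 0.0383 0.0503]
bottle bases [0.4988 0.0735 0.0258] [0.5397 0.0765 0.0347] [0.5766 0.0792 0.0427] [0.042  0.0378]
across offsets [np.float64(1.914519247557004e-06), np.float64(0.0006237614724523355), np.float64(0.0011592744579247574)]
```

View pics/sidecrop.png

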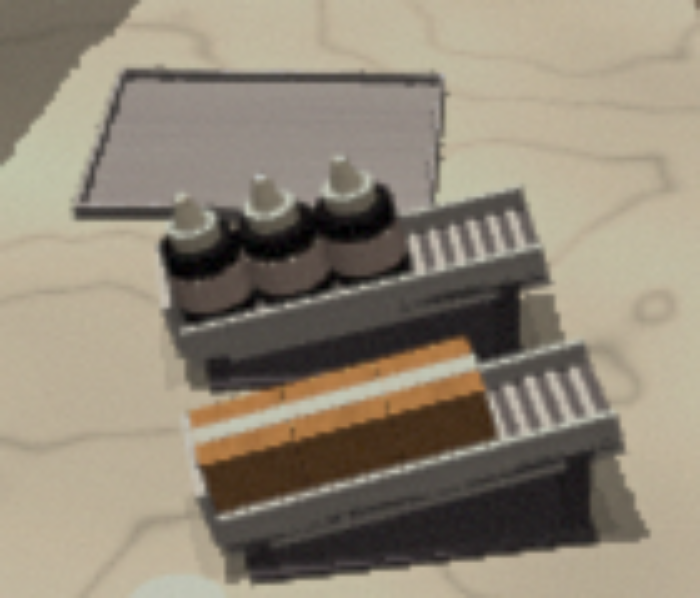

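Measurements agree: the lane runs at yaw about 3.3° with bottles on its centre line, and the tray centre is (.521,.282). The fresh bottle stands at (.592,-.301). The crops confirm the front bottle at the low stop and the black bottle alone near the mat's rear. I check IK, then take the oldest bottle.

```bash
cat > p.py <<'E'
from h import *
a=np.radians(3.2); b=np.radians(12)
u=np.array([np.cos(b)*np.cos(a),np.cos(b)*np.sin(a),np.sin(b)]); v=np.array([-np.sin(a),np.cos(a),0]); n=np.cross(u,v)
RL=np.c_[v,-n,-u]                                  # tool square to the lane floor
RD=np.c_[v,[0,0,-1],np.cross(v,[0,0,-1])]          # tool straight down
Z=np.array([0,0,1.]); G=.015                       # TCP height over the bottle's underside
old=np.array([.4990,.0737,.0258]); stop=old-.020*u
tray=np.array([.5214,.2823,.003]); fresh=np.array([.5918,-.301,.003])
third=stop+.103*u
def st(): s=ctrl.state(); print("t %.1f gap %.4f"%(s["t"],s["finger_gap"]),np.round(s["eef_pos"],3),np.round(s["wrist_force"],1))
def snap(k):
    for c in("top","side"):
        p,d=ctrl.read_camera(c); np.savez(f"pics/{c}{k}.npz",p=p,d=d); cv2.imwrite(f"pics/{c}{k}.png",p[...,::-1])
E
python3 - <<'E'
from p import *
for q,R in((old+n*(G+.1),RL),(old+n*G,RL),(old+n*(G+.12),RL),(tray+Z*.2,RD),(tray+Z*G,RD),(fresh+Z*.25,RD),(fresh+Z*G,RD),(third+n*(G+.12),RL),(third+n*G,RL)):
    print(np.round(q,3),ctrl.solve_ik(q,R))
ctrl.move_ptp(old+n*(G+.1),RL); ctrl.line_to(old+n*G,vel=.1); st()
ctrl.grab(30); st()
ctrl.line_to(old+n*(G+.1),vel=.1); st()
snap(1)
E
```

```text
[0.475 0.072 0.138] [-39.93768238  -8.82952606  24.78307409 123.5655937    7.69557973
  52.91858512  74.1419152 ]
[0.496 0.074 0.04 ] [-37.52046517   2.99981127  25.26379462 126.50984475   1.00127108
  38.93317103  80.06660169]
[0.471 0.072 0.158] [-40.07490298 -10.75098876  24.25839967 122.63754363   8.46314885
  55.69921117  73.38448086]
[0.521 0.282 0.203] [-37.55960073  12.22281827   7.59108511  94.19413149  -1.66983999
  73.69354934  63.53031813]
[0.521 0.282 0.018] [-36.44256152  22.49323577   6.47632383 104.04252654  -3.07188349
  53.63294374  64.56742253]
[ 0.592 -0.301  0.253] [ 15.88405805  19.57678879  11.5703399   79.56048152  -3.8989159
  81.25111454 120.59603868]
[ 0.592 -0.301  0.018] [ -9.09395939  37.46136608  45.93005109  94.38027073 -29.92740743
  61.15564357 138.97736714]
[0.552 0.077 0.175] [-36.56241338  -0.13706454  24.91425575 111.87402427   2.16963185
  56.39535521  80.54449996]
[0.577 0.078 0.058] [-32.24427474  11.37491398  22.79789482 115.27551701  -4.31898713
  42.36503784  85.78265447]
t 3.3 gap 0.0853 [0.496 0.074 0.041] [ 0.3 -0.4  0.5]
t 3.8 gap 0.0391 [0.496 0.074 0.041] [-1.9 -0.2  4.6]
t 5.0 gap 0.0390 [0.475 0.072 0.138] [ 0.4 -0.6 -0.8]
```

View pics/side1.png

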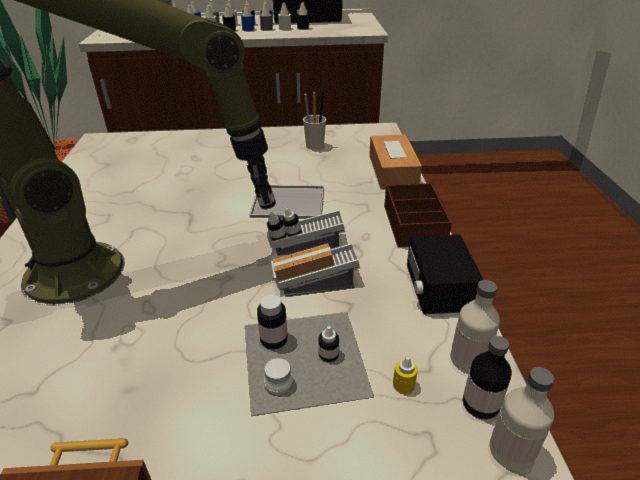

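Bottle gripped (gap 39 mm). The two left behind have slid to the stop at (276,226) and (291,222). Now I place it with a guarded descent.

```bash
cat >> p.py <<'E'
def guard(q,d,steps,lim=3.):
    f0=np.array(ctrl.state()["wrist_force"])
    for i in range(steps):
        ctrl.line_to(q-d*.001*(i+1),vel=.02)
        if (np.array(ctrl.state()["wrist_force"])-f0)@d>lim: break
    print("guard steps",i+1); st()
E
python3 - <<'E'
from p import *
ctrl.line_to(old+n*(G+.1)+Z*.05,vel=.2)
ctrl.move_ptp(tray+Z*.12,RD); ctrl.line_to(tray+Z*(G+.004),vel=.12); st()
guard(tray+Z*(G+.004),Z,8)
ctrl.open(); ctrl.dwell(.2); ctrl.line_to(tray+Z*.16,vel=.2); st()
ctrl.move_ptp(fresh+Z*.14,RD); snap(2); ctrl.line_to(fresh+Z*G,vel=.12); st()
ctrl.grab(30); st(); ctrl.line_to(fresh+Z*.18,vel=.2); st(); snap(3)
E
python3 - <<'E'
import cv2,numpy as np
a=cv2.imread("pics/top2.png"); b=cv2.imread("pics/side3.png")
cv2.imwrite("pics/c23.png",np.hstack([cv2.resize(a[180:340,80:300],(400,291)),cv2.resize(b[90:310,200:500],(400,291))]))
E
```

```text
t 7.4 gap 0.0392 [0.522 0.283 0.023] [-0.1 -0.3 -0.3]
guard steps 6
t 8.9 gap 0.0393 [0.522 0.282 0.017] [-2.9 -1.6  9.6]
t 10.5 gap 0.0855 [0.521 0.282 0.162] [-0.4 -0.  -0.1]
t 13.9 gap 0.0854 [ 0.592 -0.301  0.019] [-0.  -0.3 -0.3]
t 14.4 gap 0.0393 [ 0.592 -0.301  0.019] [-0.4 -0.6  3.6]
t 15.3 gap 0.0394 [ 0.591 -0.3    0.181] [-0.5 -0.7 -1.6]
```

View pics/c23.png

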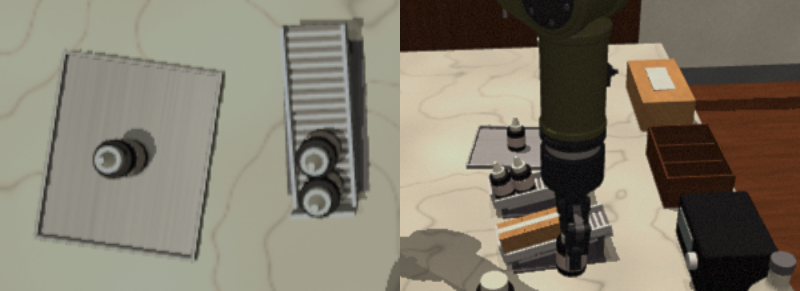

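The old bottle stands upright in the tray (crop 112,158). The two lane bottles are at the stop (318,198)/(318,158), and the fresh bottle is in the gripper. Next I place it third.

```bash
python3 - <<'E'
from p import *
ctrl.move_ptp(third+n*(G+.11),RL); ctrl.line_to(third+n*(G+.005),vel=.1); st()
guard(third+n*(G+.005),n,9,2.)
ctrl.open(); ctrl.dwell(.3); ctrl.line_to(third+n*(G+.12),vel=.15); st()
ctrl.move_ptp(np.array([.45,-.2,.3]),RD); st(); snap(4)
E
python3 - <<'E'
from p import *
a=cv2.imread("pics/top4.png"); b=cv2.imread("pics/side4.png")
cv2.imwrite("pics/c4.png",np.hstack([cv2.resize(a[180:340,80:300],(400,291)),cv2.resize(b[150:310,200:420],(400,291))]))
z=np.load("pics/side4.npz"); W=cloud("side",z["d"])
E
```

```text
t 18.1 gap 0.0391 [0.576 0.078 0.063] [ 0.   0.  -1.1]
guard steps 4
t 19.1 gap 0.0393 [0.577 0.078 0.059] [-1.  -0.1  4.1]
t 20.8 gap 0.0856 [0.551 0.077 0.174] [-0.8 -0.  -0.1]
t 22.0 gap 0.0855 [ 0.45  -0.198  0.299] [ 0.5  1.1 -0.5]
```

View pics/c4.png

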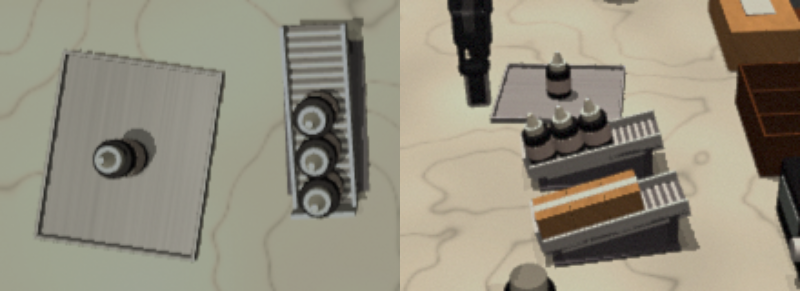

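Three bottles sit in a row in the lane (the new one at crop 315,115) and the old one stands upright on the tray. One numeric check against the original third place, then I hand in.

Run:
```python
from p import *
snap(5)
z0,z4,z5=[np.load(f"pics/side{k}.npz") for k in(0,4,5)]
def c(z,q,cam_):
    W=cloud(cam_,z["d"]); r=W-q; h=r@(n); k=(h>.02)&(h<.08)&(np.linalg.norm(r-h[...,None]*n,axis=-1)<.024); return W[k].mean(0).round(4),k.sum()
q=stop+.1*u
for nm in("side","top"): 
    for k in(0,4,5): print(nm,k,*c(np.load(f"pics/{nm}{k}.npz"),q,nm))
W=cloud("top",np.load("pics/top5.npz")["d"]); k=(np.linalg.norm(W[...,:2]-tray[:2],axis=-1)<.05)&(W[...,2]>.05); print("tray bottle",W[k].mean(0),W[k][:,2].max())
ctrl.job_done()
```

```text
side 0 [0.566  0.0659 0.0856] 275
side 4 [0.5662 0.0657 0.0859] 271
side 5 [0.5663 0.0657 0.0856] 276
top 0 [0.5673 0.0756 0.0933] 488
top 4 [0.5673 0.0751 0.0932] 492
top 5 [0.5672 0.0751 0.0935] 486
tray bottle [0.51979413 0.27933595 0.05914817] 0.0818453063180458
the job is handed in; nothing more can be done
```

The job is handed in, at about 22 s of the 61 s allowed. The oldest bottle stands upright near the centre of the steel tray, and the matching black bottle from the mat is third in the lane.

- **New bottle:** its measured points match those of the original third bottle to under 1 mm in both cameras. They did not move between the last two pictures.
- **Old bottle:** the final depth check puts it about 3 mm from the tray centre, and it looks upright in both views.
- **Robot:** the arm was parked clear of everything. The highest wrist force I read was about 10 N, at set-down on the tray.

No check failed or disagreed. I did not measure the old bottle's lean as an angle or its speed, and the hand-in reports no verdict.

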